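Lock a tube carrier on its rotator shaft

TASK

The tube carrier on the sample rotator is loose on its shaft. Swing its collar by the thumbscrew until the screw stands square over the flat on the shaft, then tighten the thumbscrew clockwise onto the flat until it is firm, about 20 degrees past where the foot first meets the flat, without overtightening it (40 degrees is too much) or dragging the shaft round, and let go. Leave the other things on the bench as they stand.

Things in the scene. Friction and masses are not known exactly. Their poses are not given: they have to be found in the camera images.
- rotator: sample rotator: white base plate 170 x 400 x 16 mm, fixed. Origin on the bench below the shaft axis and the collar's middle. y runs along the level shaft, whose axis is 140 mm above the bench, towards the motor box (130 x 100 mm, top 190 mm above the bench, its near face 115 mm along +y); a bearing post stands 140 mm along -y.
- shaft: steel D-shaft, 24 mm diameter. Origin on its axis at the collar's middle, y along it; z is the way its flat faces, 0 to 0.3 rad from straight up, leaning to the rotator's -x side. The flat runs along the shaft, 13 mm wide, 8.0 to 10.4 mm from the axis (differs each time). A gearbox holds the shaft; about 0.9 N·m drags it round.
- tab_tip (a point): outer end of a 10 mm wide pointer tab on the shaft's aluminium flange, 44 mm from the axis and 87 mm from the collar's middle towards the motor; the tab points the way the flat faces.
- collar: aluminium collar, 48 mm diameter, 34 mm wide, three vials hanging on its other side. Origin on the shaft axis, y along the shaft, z the way its screw points outward. It turns stiffly about the shaft (about 0.1 N·m), stays where left, cannot slide along. It starts 0.65 to 1.0 rad from upright, leaning to the rotator's -x side.
- setscrew: the screw's axis, carried by the collar: z points outward along the screw from the shaft axis, y along the shaft. Origin at the screw's foot (10 mm across), 12.6 mm from the shaft axis at the start and nearer as the screw goes in. A light nip lets the foot square itself on the flat, if the collar is free to follow.
- thumb_bar (a point): centre of the thumbscrew's black grip bar, on the screw's axis 48 mm outward of the foot (60.6 mm from the shaft axis at the start). The bar is 36 mm long, 10 mm thick and 20 mm deep along the screw; z outward along the screw, y along the bar's length; at the start the bar lies along the shaft. Below it is an 8 mm stem.
- thumbscrew (a joint): turn of the thumbscrew, rad: 0 at the start, growing as it is tightened (clockwise seen from outside), 2.4 mm in per rad. Its friction is 0.09 N·m (held still, a reading may lie anywhere within that, and keeps it while turning free). The foot meets the flat after about 0.9 to 1.9 rad, the round part after 0.2 to 0.8 rad; then the torque rises 0.04 N·m per 0.2 rad. It stays when let go.
- vial_a: small glass vial with blue cap, 27 mm wide, 55 mm high, standing behind the rotator; leave it
- vial_b: like vial_a; leave it
- strip_jar: white jar, 34 mm wide, 85 mm high; leave it
- beaker: glass beaker, 68 mm wide, 85 mm high; leave it
- wash_bottle: white wash bottle, 72 mm wide, 190 mm high; leave it
- driver: screwdriver 170 mm long lying on the bench; leave it

How it is judged (in metres and radians):
On the way, in this order (a step that is already met when the one before it is completed fails the run):
1. the screw faces the flat to within 0.15 rad, not yet pressing on the shaft (angle between the z axis of setscrew and the z axis of shaft, either way round below 0.15 rad and contact force between setscrew and shaft below 3 N), for 0.2 s.
2. the screw is tightened on the flat (angle between the z axis of setscrew and the z axis of shaft, either way round below 0.09 rad and contact force between setscrew and shaft above 20 N), for 0.2 s.
At the end, for the whole second after the job is handed in: The set screw stands square over the flat (within 0.09 rad) and presses on it with more than 20 N (about 10 degrees past first touch), is let go and at rest, and the shaft's pointer tab is within 4 mm of where it began (all of step 2 and distance of tab_tip from where it was at the start of the episode below 0.004 m and velocity of joint thumbscrew below 0.05 rad/s).
It fails at once if the screw is overtightened: more than 85 N on the shaft (about 40 degrees past first touch) (contact force between setscrew and shaft above 85 N).
It fails at once if the shaft is dragged round: its pointer tab moves more than 6 mm (distance of tab_tip from where it was at the start of the episode above 0.006 m).
It fails at once if another thing on the bench is moved more than 30 mm (distance of any of vial_a, vial_b, strip_jar, beaker, wash_bottle, driver from where it was at the start of the episode above 0.03 m).
It also fails if it takes over 61 s, if anything falls off the work surface, if the arm or the gripper's body presses on something with over 40 N, if the wrist force passes 120 N, or if a joint passes its speed limit or range.

ROBOT

A 6-joint arm with a two-finger parallel gripper is mounted at the origin on the work surface. World frame = base frame: x ahead of the robot, y to its left, z up, the work surface at z = 0. Lengths are in m, angles in degrees, forces in N, time in s.
With the tool pointing down it reaches from about 0.275 to 0.725 m from the base axis. Payload 5.6 kg.
Tool frame: the origin (TCP) lies between the finger pads; the fingertips stand 22 mm ahead of it and the grasp point (between the pads) lies 3 mm ahead of it (manip.tip_reach is the distance from the TCP to the fingertips, in m); z points along the fingers, y is the line along which they close (so a half turn about z gives the same grasp; the last joint's range is limited). The gripper opens to 85 mm and grips with 20 to 120 N. Pads are 22 mm wide; open, the fingers measure 114 mm over their backs; the gripper's body (76 mm by 85 mm) begins 54 mm behind the grasp point. The pads swing forward as they close: fully open they stand 13 mm farther back than shut.
Start: joints at [87.754, 14.616, 6.199, 0, -81.583, -16.306], TCP at [0.175, 0.521, 0.253] pointing down, gripper open.
Joint ranges: [-168.99, 168.99], [-69.2, 112.95], [-62.41, 85.93], [-164.36, 98.24], [-168.68, -3.75], [-174.98, 174.98]. Speed limits (degrees/s): [147.25, 147.25, 180, 180, 180, 180].

INTERFACE

Orientations are given as [roll, pitch, yaw] about the fixed x, y, z axes, in that order (R = Rz(yaw) Ry(pitch) Rx(roll)).
In Python, from workcell import manip gives the robot as it stands.
- The arm moves only by the tool arm_command, never from a script. Its argument "rows" is a list of rows, each an object with "delta_pos": the shift along the tool's x, y, z normalised to -1 to 1, where 1 is 0.3 m, a list of three; "angular": the turn, a rotation vector about the tool's x, y, z normalised to -1 to 1, where 1 is pi rad, a list of three; "jaw": the finger opening in mm, from 0 to 85.4. A call has 1 to 20 rows; each row is the pose to reach, as a shift and turn from the pose commanded when the call began, along the tool's axes at that moment, turning the shorter way round; what a row does not reach only later rows make up. A row lasts 1/10 s, in which the tool goes at most 50 mm and 8.59 degrees, less where a joint would pass 70% of its speed; a pose out of reach is approached as far as the arm can. A call with a number of a shift or a turn outside -1 to 1 is refused whole. A call with a gripper value outside its range is refused whole. The fingers move at their own pace and stop on an object; "newtons" is the grip in N (left out, the last holds). Time passes only in rows, so rows that repeat a pose let the fingers close. It gives the time, the measured TCP pose, the force, the opening and the grip force at its end, in the units of the state.
- manip.sense(): the state, without advancing time (a new reading comes with each control period).
- manip.snapshot(name): name is "scene" or "top"; returns the picture (400x640x3 uint8, red, green, blue); there is no depth.
- manip.get_calibration(name): a dict with "vertical_fov" (degrees; the focal length in pixels is half the picture's height over the tangent of half this angle, whatever the lens; pixels are square), "cx", "cy" (the principal point, pixels), "R" (3x3) and "t" (3): a world point X has camera coordinates R X + t. Camera axes: x right, y down, z forward; pixel columns grow to the right and rows downward; lengths in m; the calibration is good to about 2 mm. A picture is of the moment at which its call begins. get_calibration takes no time and is no camera call.
- manip.hand_in(): hands the job in; it is judged then, once.
The state is a dict: "t": time; "joint_positions": joint angles; "joint_velocities": joint speeds; "joint_torque": joint torques, N m; "position": TCP position; "tool_rot": TCP orientation; "contact_force": force on the tool from outside, world axes, zero at the start; "ft_torque": the same for the moment, N m; "opening": opening from 0.0 (shut) to 1.0 (fully open); "grasp_force": force on a finger pad.
Only numpy, scipy, OpenCV 4.12 (cv2) and the standard library are available. Lean on these libraries where they do the work, as an engineer would, in place of code of your own. Each camera call takes 0.05 s, during which the arm holds its last target. There are 200 camera calls.

## Working session

There is one attempt and no reset: what is moved stays moved. The work goes in short steps, Python scripts to look and compute and a tool call to move; the robot and the scene stay as the last step left them, time stands still between calls to the robot, and variables do not carry over. Pictures are saved under pics/ and viewed, at most 10 in all, crops included, and the job is handed in when it is done.

Besides the shell and the picture viewer there is one more tool, called after "Request:" as name([rows], argument=value, ...), one row to a line, values as JSON. arm_command: Moves the arm, as the interface text tells. Its arguments: {"type":"object","properties":{"rows":{"type":"array","items":{"type":"object","properties":{"delta_pos":{"type":"array","items":{"type":"number"}},"angular":{"type":"array","items":{"type":"number"}},"jaw":{"type":"number"}}}},"newtons":{"type":"number"}},"required":["rows"]}

```bash
mkdir -p pics; ls; python3 - <<'E'
from workcell import manip
import cv2,json,numpy as np
for n in("scene","top"):
    im=manip.snapshot(n); cv2.imwrite(f"pics/{n}0.png",im[:,:,::-1])
    c=manip.get_calibration(n); print(n,{k:np.round(v,4).tolist() for k,v in c.items()})
print(manip.sense())
E
```

```text
pics
scene {'vertical_fov': 49.2951, 'cx': 312.165, 'cy': 197.0973, 'R': [[0.2284, 0.9736, 0.003], [0.6728, -0.1556, -0.7232], [-0.7037, 0.1672, -0.6906]], 't': [-0.1312, -0.2618, 1.7073]}
top {'vertical_fov': 57.4008, 'cx': 321.3037, 'cy': 198.4048, 'R': [[-0.0269, -0.9995, -0.0139], [-0.989, 0.0286, -0.1452], [0.1455, 0.0098, -0.9893]], 't': [0.0243, 0.5809, 1.1117]}
{'t': 0.1, 'joint_positions': array([ 8.77535181e+01,  1.46488470e+01,  6.13919609e+00, -2.47204687e-02,
       -8.15832686e+01, -1.63040496e+01]), 'joint_velocities': array([-0.11431704, -0.14349532,  0.23503065,  0.08260355,  0.05425948,
       -0.03092752]), 'joint_torque': array([-3.26058107e-03, -3.87600911e+01,  2.38475543e+01,  5.37801370e+00,
       -3.75471325e-03, -1.86477862e-06]), 'position': array([0.17481379, 0.52105624, 0.2524999 ]), 'tool_rot': array([ 1.79903953e+02, -2.62078609e-03, -1.85541675e+01]), 'contact_force': array([-0.3172225 , -0.42344778, -0.52016514]), 'ft_torque': array([-0.00317259,  0.01045421,  0.04041763]), 'grasp_force': 0.0, 'opening': 0.9979274479829445}
```

View pics/scene0.png

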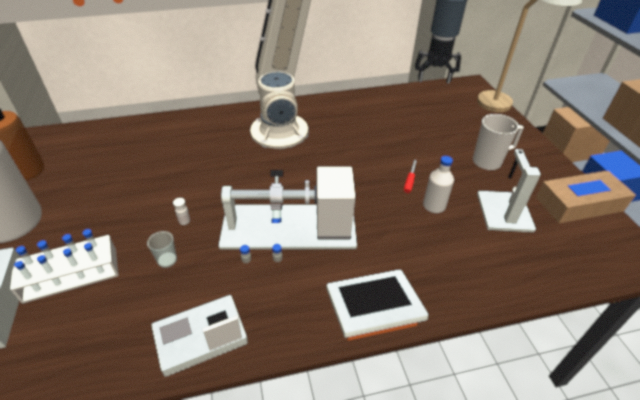

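View pics/top0.png

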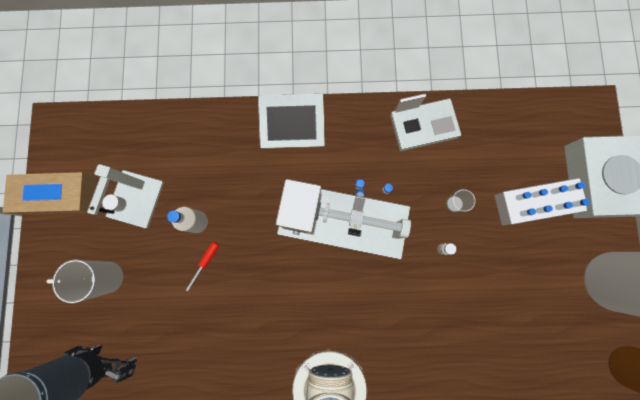

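The scene picture shows the rotator at about (290,215) with the grip bar at (277,175). In the top picture the bar is at (355,232) and leans toward the robot, and the motor box is at (300,205). I'll enlarge both.

```bash
python3 - <<'E'
import cv2,numpy as np
a=cv2.imread("pics/top0.png")[170:270,270:420]; b=cv2.imread("pics/scene0.png")[155:255,215:365]
z=[cv2.resize(i,None,fx=5.3,fy=3*1,interpolation=cv2.INTER_CUBIC) if 0 else cv2.resize(i,(795,530),interpolation=cv2.INTER_CUBIC) for i in(a,b)]
cv2.imwrite("pics/t1.png",z[0]);cv2.imwrite("pics/s1.png",z[1])
E
```

```text
(no output)
```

View pics/t1.png

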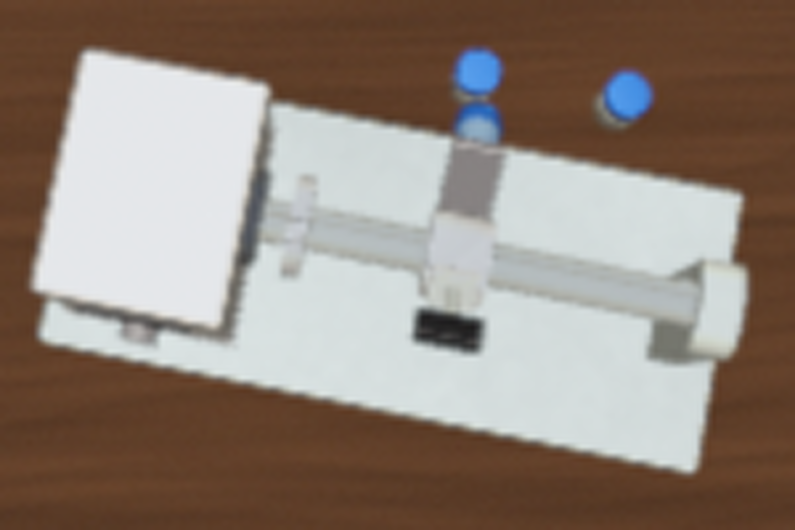

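View pics/s1.png

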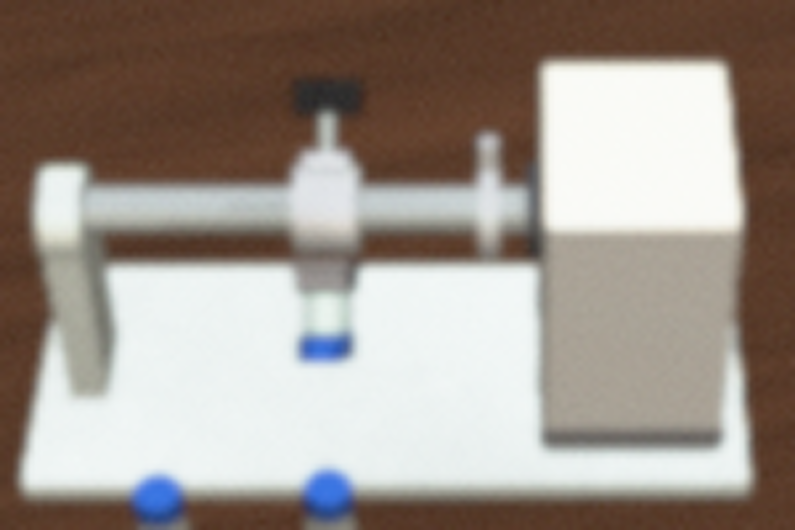

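Top crop: bar centre at (449,330), collar at (460,258), flange at (300,228), motor near top edge from (270,88) to (222,335). Scene crop: bar at (328,96), tab tip at (488,134). I'll fit the pose.

```bash
cat > h.py <<'E'
import numpy as np
from workcell import manip
def proj(n,X):
    c=manip.get_calibration(n); p=np.array(c["R"])@X+np.array(c["t"])
    f=200/np.tan(np.radians(c["vertical_fov"])/2)
    return np.array([c["cx"],c["cy"]])+f*p[:2]/p[2]
def W(p,X):
    c,s=np.cos(p[2]),np.sin(p[2]); return np.array([p[0]+c*X[0]-s*X[1],p[1]+s*X[0]+c*X[1],X[2]])
def rad(a,r,y): return np.array([-r*np.sin(a),y,.14+r*np.cos(a)])
E
cat > fit.py <<'E'
from h import *
from scipy.optimize import least_squares
T=lambda u,v:np.array([270+u/5.3,170+v/5.3]); S=lambda u,v:np.array([215+u/5.3,155+v/5.3])
def res(p,full=False):
    r=[]
    A=lambda n,X,o,w=1:r.append(w*(proj(n,W(p,X))-o))
    A("top",rad(p[3],.0606,0),T(449,331)); A("scene",rad(p[3],.0606,0),S(328,97))
    A("scene",rad(p[4],.044,.087),S(488,134))
    A("top",np.array([.065,.115,.19]),T(270,87)); A("top",np.array([-.065,.115,.19]),T(222,335))
    A("scene",np.array([.065,.115,.19]),S(541,232));
    A("scene",np.array([-.065,.115,.19]),S(541,62))
    A("top",np.array([.085,-.185,.016]),T(742,192)); A("top",np.array([-.085,-.185,.016]),T(695,473))
    return np.array(r) if full else np.ravel(r)
s=least_squares(res,[.45,-.03,0.2,.8,.15],loss="soft_l1"); print(s.x); print(res(s.x,True).round(1))
p=s.x;print("bar",W(p,rad(p[3],.0606,0)),"axis",W(p,[0,0,.14]))
for q in([.0,.140-.28,.14],[0,.087,.14]):print((proj("top",W(p,np.array(q)))-[270,170])*5.3,(proj("scene",W(p,np.array(q)))-[215,155])*5.3)
for f in(0,.1,.2,.3): print(f,[((proj(n,W(p,rad(f,.044,.087)))-o)*5.3).round() for n,o in(("top",[270,170]),("scene",[215,155]))])
E
python3 fit.py
```

```text
[ 0.50730178 -0.08908285 -0.21910807  0.80772318  0.26558054]
[[-0.9 -0.1]
 [-0.5 -0.2]
 [-0.1  0. ]
 [-0.9 -0.9]
 [-1.  -1.4]
 [ 0.5 -1.6]
 [-0.5 -0.8]
 [ 3.9  0.4]
 [ 4.4  0. ]]
bar [ 0.46455233 -0.07956327  0.18188343] axis [ 0.50730178 -0.08908285  0.14      ]
[709.60284617 304.12499837] [ 63.85578418 209.95551652]
[294.76367241 224.46128282] [487.71127639 207.59714282]
0 [array([295., 215.]), array([487., 146.])]
0.1 [array([293., 224.]), array([487., 141.])]
0.2 [array([291., 232.]), array([487., 137.])]
0.3 [array([290., 240.]), array([487., 133.])]
```

```bash
python3 - <<'E'
import cv2,numpy as np
from workcell import manip
o=[]
for n,(x,y) in(("top",(326,213)),("scene",(307,192))):
    im=np.mean([manip.snapshot(n) for _ in range(4)],0)
    c=im[y-15:y+15,x-10:x+10,::-1]; c=(c-60)*1.4
    o.append(cv2.resize(np.clip(c,0,255).astype(np.uint8),(380,570),interpolation=cv2.INTER_CUBIC))
    print(n,"rows from",y-15,"cols",x-10); print(im[y-15:y+15,x-6:x+6].mean(2).round().astype(int))
cv2.imwrite("pics/fl.png",np.hstack(o))
E
```

```text
top rows from 198 cols 316
[[125 177 213 217 216 215 215 216 215 214 213 213]
 [138 190 214 216 216 216 216 216 215 214 214 213]
 [158 206 215 216 216 216 216 216 215 214 214 214]
 [159 208 215 216 216 216 216 215 215 215 215 215]
 [135 191 214 216 216 216 213 210 210 211 214 215]
 [118 180 214 217 217 214 198 179 181 193 213 215]
 [128 192 217 219 218 214 199 189 185 188 212 214]
 [134 198 218 220 218 214 202 199 198 200 213 214]
 [146 209 217 218 217 211 202 201 196 189 212 215]
 [146 189 204 209 212 208 201 200 198 197 214 216]
 [162 179 183 184 189 198 200 199 196 197 211 213]
 [175 181 184 184 187 198 200 197 186 184 191 194]
 [173 174 172 174 179 194 196 196 190 184 184 184]
 [181 184 183 179 174 174 174 185 172 175 182 183]
 [185 186 186 188 195 199 201 199 172 180 185 181]
 [183 185 186 190 200 202 203 198 178 185 188 187]
 [173 178 182 191 205 200 195 182 185 188 189 189]
 [165 167 179 178 182 189 185 176 182 184 185 186]
 [211 201 200 200 197 197 190 170 175 173 175 178]
 [220 218 216 209 198 197 192 183 196 179 179 173]
 [221 221 216 201 194 194 193 201 216 216 216 212]
 [
[... 1317 characters left out ...]
212 219 225 225 223 217 210 207 203]
 [202 203 202 208 219 224 226 223 216 207 204 200]
 [189 189 192 199 211 222 224 219 206 196 191 188]
 [166 166 169 180 199 215 218 209 190 175 170 167]
 [136 134 139 155 181 201 205 194 171 152 144 141]
 [105 106 111 129 161 187 192 178 150 126 116 115]
 [ 80  82  87 107 143 170 177 160 130 101  89  86]
 [ 69  69  75  95 128 154 159 145 115  84  71  69]
 [ 65  67  69  87 115 138 143 130 104  76  65  63]
 [ 67  67  70  81 104 122 128 117  96  78  68  67]
 [ 89  90  90  97 108 122 123 117 105  94  90  88]
 [144 144 145 145 149 153 154 152 148 145 143 143]
 [208 208 208 207 208 208 209 209 208 207 208 207]
 [237 237 238 237 236 237 237 236 237 237 237 237]]
```

View pics/fl.png

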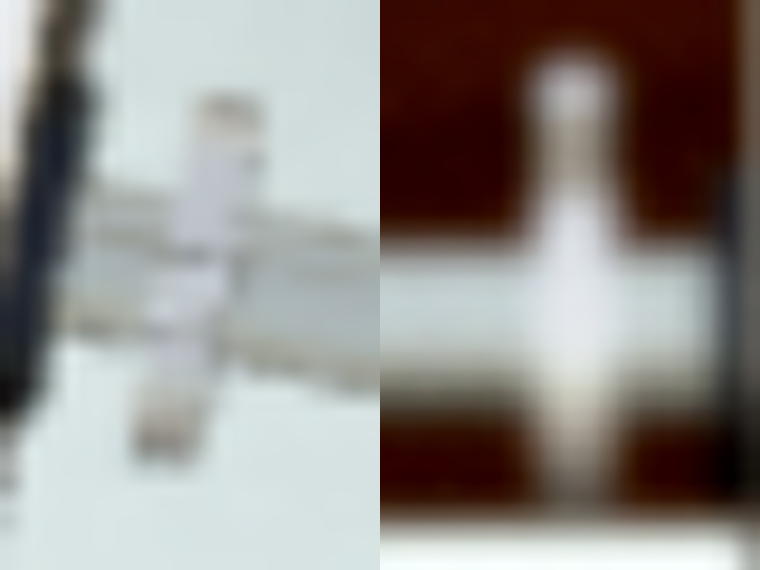

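Top view: the tab's end shows as a 10 mm wide bright patch at about (325.5,212.8), just below the shaft axis row of 212.35. That puts the flat's lean at about 0.13 rad. The bar leans about 0.81 rad. I'll grip the bar by its ends along the shaft, with the tool tilted 0.13 rad.

```bash
cat >> h.py <<'E'
from scipy.spatial.transform import Rotation as Ro
P=[.5073,-.0891,-.2191]
def pose(a,r=.0606,tilt=.13,spin=0,off=0):
    """bar at collar angle a, radius r; tool leaning tilt, turned spin, off m outward"""
    d=lambda v:W([0,0,P[2]],np.array(v,float))
    s=d([-np.sin(tilt),0,np.cos(tilt)]); z=-s; y=-d([0,1,0])
    R=Ro.from_matrix(np.c_[np.cross(y,z),y,z])*Ro.from_rotvec([0,0,spin])
    return W(P,rad(a,r,0))+off*s, R
def row(g,c=None):
    if c is None:
        s=manip.sense(); c=(s["position"],Ro.from_euler("xyz",s["tool_rot"],degrees=True))
    return (c[1].inv().apply(g[0]-c[0])/.3).round(3).tolist(),((c[1].inv()*g[1]).as_rotvec()/np.pi).round(3).tolist()
def st():
    s=manip.sense(); R=Ro.from_euler("xyz",s["tool_rot"],degrees=True)
    print("t",round(s["t"],2),s["position"].round(4),s["tool_rot"].round(1),"Ftool",R.inv().apply(s["contact_force"]).round(1),"Ttool",R.inv().apply(s["ft_torque"]).round(3),"open",round(s["opening"]*85.4,1),"grip",round(float(s["grasp_force"]),1),"j",s["joint_positions"].round(0))
E
python3 - <<'E'
from h import *
print(manip.tip_reach); st()
g=pose(.81,off=.09); print(g[0],row(g))
g2=pose(.81); print(g2[0],row(g2,g))
E
```

```text
0.022
t 0.5 [0.1749 0.5214 0.2532] [180.    0.  -18.5] Ftool [-0.6  0.7 -0.6] Ttool [0.    0.013 0.019] open 85.4 grip 0.0 j [ 88.  15.   6.  -0. -82. -16.]
[ 0.45306934 -0.07702421  0.27102418] ([1.514, 1.596, -0.059], [0.002, 0.041, -0.033])
[ 0.4644575  -0.07956006  0.18178361] ([-0.0, -0.0, 0.3], [0.0, 0.0, 0.0])
```

Request:
arm_command([
  {"delta_pos": [0.757, 0.798, -0.1], "angular": [0, 0, 0], "jaw": 60},
  {"delta_pos": [0.757, 0.798, -0.1], "angular": [0, 0, 0], "jaw": 60},
  {"delta_pos": [0.757, 0.798, -0.1], "angular": [0, 0, 0], "jaw": 60},
  {"delta_pos": [0.757, 0.798, -0.1], "angular": [0, 0, 0], "jaw": 60},
  {"delta_pos": [0.757, 0.798, -0.1], "angular": [0, 0, 0], "jaw": 60},
  {"delta_pos": [0.757, 0.798, -0.1], "angular": [0, 0, 0], "jaw": 60},
  {"delta_pos": [0.757, 0.798, -0.1], "angular": [0, 0, 0], "jaw": 60},
  {"delta_pos": [0.757, 0.798, -0.1], "angular": [0, 0, 0], "jaw": 60},
])

```text
t: 1.3
position: [0.3151, 0.2195, 0.2843]
tool_rot: [-179.9, -0.1, -18.8]
contact_force: [-0.1, 0.8, 0.2]
opening: 0.699
grasp_force: 0.0
```

Request:
arm_command([
  {"delta_pos": [0.757, 0.798, 0.041], "angular": [0.002, 0.041, -0.033], "jaw": 55},
  {"delta_pos": [0.757, 0.798, 0.041], "angular": [0.002, 0.041, -0.033], "jaw": 55},
  {"delta_pos": [0.757, 0.798, 0.041], "angular": [0.002, 0.041, -0.033], "jaw": 55},
  {"delta_pos": [0.757, 0.798, 0.041], "angular": [0.002, 0.041, -0.033], "jaw": 55},
  {"delta_pos": [0.757, 0.798, 0.041], "angular": [0.002, 0.041, -0.033], "jaw": 55},
  {"delta_pos": [0.757, 0.798, 0.041], "angular": [0.002, 0.041, -0.033], "jaw": 55},
  {"delta_pos": [0.757, 0.798, 0.041], "angular": [0.002, 0.041, -0.033], "jaw": 55},
  {"delta_pos": [0.757, 0.798, 0.041], "angular": [0.002, 0.041, -0.033], "jaw": 55},
  {"delta_pos": [0.757, 0.798, 0.041], "angular": [0.002, 0.041, -0.033], "jaw": 55},
  {"delta_pos": [0.757, 0.798, 0.041], "angular": [0.002, 0.041, -0.033], "jaw": 55},
])

```text
t: 2.3
position: [0.4531, -0.0762, 0.271]
tool_rot: [180.0, -7.4, -12.6]
contact_force: [0.1, -0.2, 0.4]
opening: 0.644
grasp_force: 0.0
```

```bash
python3 - <<'E'
from h import *
st(); print(row(pose(.81,off=.09)),row(pose(.81)))
E
```

```text
t 2.3 [ 0.4531 -0.0762  0.271 ] [180.   -7.4 -12.6] Ftool [ 0.1  0.2 -0.4] Ttool [-0.027 -0.443  0.014] open 55.0 grip 0.0 j [ 13.  -1. -11.   3. -73.  64.]
([0.0, 0.003, 0.0], [0.0, 0.0, 0.0]) ([0.001, 0.003, 0.3], [0.0, 0.0, 0.0])
```

Request:
arm_command([
  {"delta_pos": [0, 0.003, 0.15], "angular": [0, 0, 0], "jaw": 55},
  {"delta_pos": [0, 0.003, 0.22], "angular": [0, 0, 0], "jaw": 55},
  {"delta_pos": [0, 0.003, 0.26], "angular": [0, 0, 0], "jaw": 55},
  {"delta_pos": [0, 0.003, 0.3], "angular": [0, 0, 0], "jaw": 55},
  {"delta_pos": [0, 0.003, 0.3], "angular": [0, 0, 0], "jaw": 55},
])

```text
t: 2.8
position: [0.4633, -0.0792, 0.1804]
tool_rot: [179.9, -7.2, -12.5]
contact_force: [-0.7, 0.2, -0.7]
opening: 0.644
grasp_force: 0.0
```

```bash
python3 - <<'E'
from h import *
import cv2
st(); o=[]
for n in("top","scene"):
    u,v=proj(n,pose(.81)[0]).round().astype(int)
    o.append(cv2.resize(manip.snapshot(n)[v-30:v+30,u-20:u+20,::-1],(390,585),interpolation=cv2.INTER_CUBIC))
cv2.imwrite("pics/g.png",np.hstack(o))
E
```

```text
t 2.8 [ 0.4633 -0.0792  0.1804] [179.9  -7.2 -12.5] Ftool [-0.9 -0.1  0.6] Ttool [ 0.016 -0.426 -0.059] open 55.0 grip 0.0 j [ 12.   3. -20.   3. -60.  64.]
```

View pics/g.png

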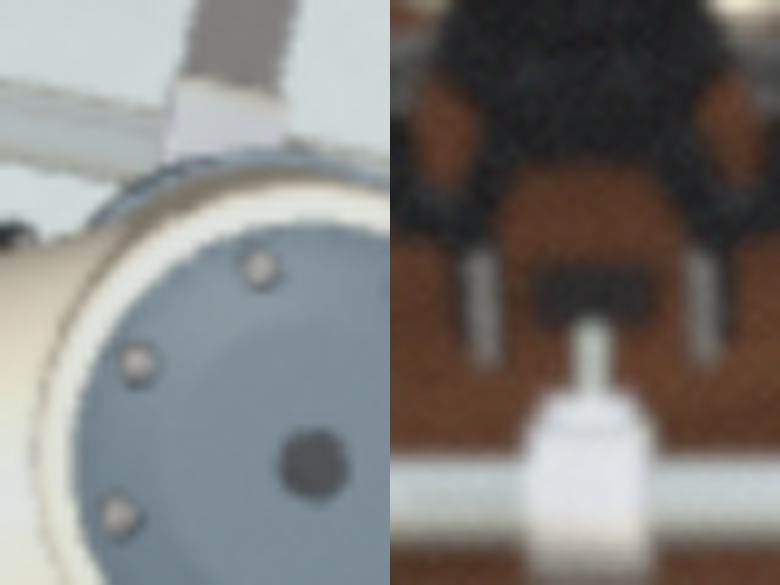

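The right half (scene) shows the bar centred between the pads: bar spans x 537–650, pads at 485 and 705. Closing now.

Request:
arm_command([
  {"delta_pos": [0, 0, 0], "angular": [0, 0, 0], "jaw": 30},
  {"delta_pos": [0, 0, 0], "angular": [0, 0, 0], "jaw": 30},
  {"delta_pos": [0, 0, 0], "angular": [0, 0, 0], "jaw": 30},
  {"delta_pos": [0, 0, 0], "angular": [0, 0, 0], "jaw": 30},
  {"delta_pos": [0, 0, 0], "angular": [0, 0, 0], "jaw": 30},
], newtons=25)

```text
t: 3.4
position: [0.4646, -0.0803, 0.1828]
tool_rot: [-180.0, -7.5, -12.6]
contact_force: [-3.6, 2.3, 6.5]
opening: 0.417
grasp_force: 26.7
```

```bash
python3 - <<'E'
from h import *
st(); c=pose(.81)
for a in(.75,.7,.65,.6,.55,.5,.45,.4,.35,.3,.25,.2,.16,.13): print(a,row(pose(a),c)[0])
E
```

```text
t 3.4 [ 0.4646 -0.0803  0.1828] [-180.    -7.5  -12.6] Ftool [-3.1 -1.5 -7. ] Ttool [ 0.393 -1.275 -0.095] open 35.6 grip 26.7 j [ 12.   3. -20.   4. -60.  64.]
0.75 [0.01, 0.0, -0.007]
0.7 [0.018, 0.0, -0.013]
0.65 [0.027, 0.0, -0.018]
0.6 [0.036, 0.0, -0.023]
0.55 [0.045, 0.0, -0.027]
0.5 [0.054, 0.0, -0.031]
0.45 [0.063, 0.0, -0.035]
0.4 [0.073, 0.0, -0.038]
0.35 [0.083, 0.0, -0.04]
0.3 [0.093, 0.0, -0.042]
0.25 [0.103, 0.0, -0.043]
0.2 [0.113, 0.0, -0.044]
0.16 [0.121, 0.0, -0.045]
0.13 [0.127, 0.0, -0.045]
```

Request:
arm_command([
  {"delta_pos": [0.01, 0, -0.007], "angular": [0, 0, 0], "jaw": 30},
  {"delta_pos": [0.018, 0, -0.013], "angular": [0, 0, 0], "jaw": 30},
  {"delta_pos": [0.027, 0, -0.018], "angular": [0, 0, 0], "jaw": 30},
  {"delta_pos": [0.036, 0, -0.023], "angular": [0, 0, 0], "jaw": 30},
  {"delta_pos": [0.045, 0, -0.027], "angular": [0, 0, 0], "jaw": 30},
  {"delta_pos": [0.054, 0, -0.031], "angular": [0, 0, 0], "jaw": 30},
  {"delta_pos": [0.063, 0, -0.035], "angular": [0, 0, 0], "jaw": 30},
  {"delta_pos": [0.073, 0, -0.038], "angular": [0, 0, 0], "jaw": 30},
  {"delta_pos": [0.073, 0, -0.038], "angular": [0, 0, 0], "jaw": 30},
])

```text
t: 4.3
position: [0.4821, -0.0846, 0.1943]
tool_rot: [180.0, -7.1, -12.7]
contact_force: [-5.1, 2.0, -0.4]
opening: 0.417
grasp_force: 26.2
```

```bash
python3 - <<'E'
from h import *
st(); c=pose(.81);print(row(pose(.4)),row(pose(.13),pose(.4)))
E
```

```text
t 4.3 [ 0.4821 -0.0846  0.1943] [180.   -7.1 -12.7] Ftool [-5.4 -0.9 -0.2] Ttool [ 0.382 -2.302 -0.024] open 35.6 grip 26.2 j [ 10.   5. -16.   3. -63.  66.]
([0.007, -0.004, -0.004], [0.0, 0.002, -0.001]) ([0.054, -0.0, -0.007], [0.0, 0.0, 0.0])
```

Request:
arm_command([
  {"delta_pos": [0.01, 0, -0.002], "angular": [0, 0, 0], "jaw": 30},
  {"delta_pos": [0.02, 0, -0.004], "angular": [0, 0, 0], "jaw": 30},
  {"delta_pos": [0.03, 0, -0.005], "angular": [0, 0, 0], "jaw": 30},
  {"delta_pos": [0.04, 0, -0.006], "angular": [0, 0, 0], "jaw": 30},
  {"delta_pos": [0.05, 0, -0.007], "angular": [0, 0, 0], "jaw": 30},
  {"delta_pos": [0.055, 0, -0.007], "angular": [0, 0, 0], "jaw": 30},
  {"delta_pos": [0.055, 0, -0.007], "angular": [0, 0, 0], "jaw": 30},
  {"delta_pos": [0.055, 0, -0.007], "angular": [0, 0, 0], "jaw": 30},
  {"delta_pos": [0.055, 0, -0.007], "angular": [0, 0, 0], "jaw": 30},
])

```text
t: 5.2
position: [0.4981, -0.0882, 0.199]
tool_rot: [180.0, -7.2, -12.6]
contact_force: [-4.1, 0.9, 0.2]
opening: 0.419
grasp_force: 26.8
```

```bash
python3 - <<'E'
from h import *
st(); print(row(pose(.13)))
import cv2
o=[]
for n in("top","scene"):
    u,v=proj(n,pose(.13)[0]).round().astype(int)
    o.append(cv2.resize(manip.snapshot(n)[v-25:v+35,u-20:u+20,::-1],(390,585),interpolation=cv2.INTER_CUBIC))
    print(n,u,v)
cv2.imwrite("pics/g2.png",np.hstack(o))
E
```

```text
t 5.2 [ 0.4981 -0.0882  0.199 ] [180.   -7.2 -12.6] Ftool [-4.2  0.  -0.7] Ttool [ 0.222 -2.353  0.075] open 35.7 grip 26.8 j [ 10.   6. -14.   3. -63.  67.]
([0.005, -0.004, -0.003], [0.0, 0.002, -0.0])
top 357 219
scene 275 177
```

View pics/g2.png

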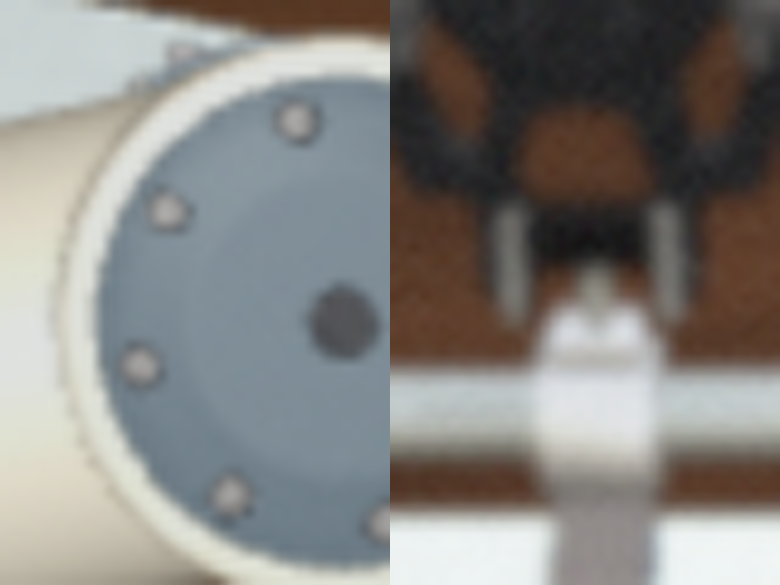

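The scene half shows the bar gripped and standing nearly upright over the collar. Now a small correction, then turn in stages.

Request:
arm_command([
  {"delta_pos": [0.004, 0, 0], "angular": [0, 0, 0], "jaw": 30},
  {"delta_pos": [0.004, 0, 0], "angular": [0, 0, 0], "jaw": 30},
  {"delta_pos": [0.004, 0, 0], "angular": [0, 0, 0], "jaw": 30},
  {"delta_pos": [0.004, 0, 0.001], "angular": [0, 0, 0.03], "jaw": 30},
  {"delta_pos": [0.004, 0, 0.002], "angular": [0, 0, 0.06], "jaw": 30},
  {"delta_pos": [0.004, 0, 0.002], "angular": [0, 0, 0.09], "jaw": 30},
  {"delta_pos": [0.004, 0, 0.003], "angular": [0, 0, 0.12], "jaw": 30},
  {"delta_pos": [0.004, 0, 0.004], "angular": [0, 0, 0.15], "jaw": 30},
  {"delta_pos": [0.004, 0, 0.004], "angular": [0, 0, 0.15], "jaw": 30},
], newtons=40)

```text
t: 6.2
position: [0.499, -0.0895, 0.198]
tool_rot: [-176.9, -6.4, -40.0]
contact_force: [-6.7, -3.2, 0.7]
opening: 0.414
grasp_force: 41.2
```

```bash
python3 - <<'E'
from h import *
st(); print(row(pose(.13)))
E
```

```text
t 6.2 [ 0.499  -0.0895  0.198 ] [-176.9   -6.4  -40. ] Ftool [-3.   6.7 -1.4] Ttool [-2.05  -1.462  0.019] open 35.4 grip 41.2 j [ 10.   7. -14.   3. -63.  39.]
([-0.002, -0.007, -0.007], [0.001, 0.002, -0.151])
```

Request:
arm_command([
  {"delta_pos": [0, 0, 0.001], "angular": [0, 0, 0.02], "jaw": 30},
  {"delta_pos": [0, 0, 0.001], "angular": [0, 0, 0.04], "jaw": 30},
  {"delta_pos": [0, 0, 0.002], "angular": [0, 0, 0.06], "jaw": 30},
  {"delta_pos": [0, 0, 0.002], "angular": [0, 0, 0.08], "jaw": 30},
  {"delta_pos": [0, 0, 0.002], "angular": [0, 0, 0.1], "jaw": 30},
])

```text
t: 6.7
position: [0.4989, -0.0904, 0.1974]
tool_rot: [-175.1, -5.2, -58.0]
contact_force: [-4.7, -8.2, -1.5]
opening: 0.411
grasp_force: 41.1
```

```bash
cat >> h.py <<'E'
def avg(n=6):
    F,T=[],[]
    for _ in range(n):
        manip.snapshot("top"); s=manip.sense(); R=Ro.from_euler("xyz",s["tool_rot"],degrees=True).inv()
        F.append(R.apply(s["contact_force"])); T.append(R.apply(s["ft_torque"]))
    Rr=W([0,0,-P[2]],Ro.from_euler("xyz",s["tool_rot"],degrees=True).apply(np.mean(F,0)))
    print("Frot",Rr.round(1),"Ftool",np.mean(F,0).round(1),"T",np.mean(T,0).round(3),"sd",np.std(T,0).round(3)[2],"spin",-row(pose(.13),None)[1][2]*np.pi, "t",s["t"])
E
python3 - <<'E'
from h import *
st();avg()
E
```

```text
t 6.7 [ 0.4989 -0.0904  0.1974] [-175.1   -5.2  -58. ] Ftool [4.3 8.5 1.2] Ttool [-2.911  0.36  -0.171] open 35.1 grip 41.1 j [  9.   7. -14.   3. -63.  21.]
Frot [-4.1 -7.8 -1. ] Ftool [2.6 8.5 0.5] T [-2.889  0.291  0.011] sd 0.06 spin 0.7885397560510381 t 7.0
```

Request:
arm_command([
  {"delta_pos": [0.002, 0.002, 0], "angular": [0, 0, 0], "jaw": 30},
  {"delta_pos": [0.004, 0.004, 0.001], "angular": [0, 0, 0.02], "jaw": 30},
  {"delta_pos": [0.004, 0.004, 0.001], "angular": [0, 0, 0.04], "jaw": 30},
  {"delta_pos": [0.004, 0.004, 0.002], "angular": [0, 0, 0.06], "jaw": 30},
  {"delta_pos": [0.004, 0.004, 0.002], "angular": [0, 0, 0.06], "jaw": 30},
])

```text
t: 7.5
position: [0.4989, -0.0914, 0.1969]
tool_rot: [-174.2, -4.1, -68.8]
contact_force: [-5.7, -2.9, 1.7]
opening: 0.415
grasp_force: 41.3
```

```bash
python3 - <<'E'
from h import *
st();avg(10)
E
```

```text
t 7.5 [ 0.4989 -0.0914  0.1969] [-174.2   -4.1  -68.8] Ftool [ 0.8  6.2 -2.3] Ttool [-2.492 -0.141  0.068] open 35.4 grip 41.3 j [  9.   7. -14.   3. -63.  11.]
Frot [-4.8 -4.6  0.8] Ftool [ 1.2  6.4 -1.4] T [-2.497 -0.144  0.05 ] sd 0.032 spin 0.9770353152664256 t 8.0
```

Request:
arm_command([
  {"delta_pos": [0, 0, 0], "angular": [0, 0, 0], "jaw": 50},
  {"delta_pos": [0, 0, 0], "angular": [0, 0, 0], "jaw": 50},
  {"delta_pos": [0, 0, 0], "angular": [0, 0, 0], "jaw": 50},
  {"delta_pos": [0, 0, 0], "angular": [0, 0, 0], "jaw": 50},
])

```text
t: 8.4
position: [0.5013, -0.0902, 0.1981]
tool_rot: [-173.8, -4.2, -68.6]
contact_force: [-0.1, -0.2, -0.1]
opening: 0.585
grasp_force: 0.0
```

```bash
python3 - <<'E'
from h import *
import cv2
st();avg(8);print(row(pose(.13,r=.0583,spin=.977)))
o=[]
for n in("top","scene"):
    u,v=proj(n,pose(.13)[0]).round().astype(int)
    o.append(cv2.resize(manip.snapshot(n)[v-25:v+35,u-20:u+20,::-1],(390,585),interpolation=cv2.INTER_CUBIC))
cv2.imwrite("pics/g3.png",o[1])
E
```

```text
t 8.4 [ 0.5013 -0.0902  0.1981] [-173.8   -4.2  -68.6] Ftool [0.1 0.2 0.1] Ttool [-0.333 -0.224  0.005] open 50.0 grip 0.0 j [  9.   7. -14.   3. -63.  11.]
Frot [ 0.  -0.1 -0.1] Ftool [0.1 0.  0.1] T [-0.306 -0.221  0.006] sd 0.027 spin 0.9738937226128359 t 8.8
([-0.01, -0.001, -0.001], [0.0, 0.0, 0.001])
```

View pics/g3.png

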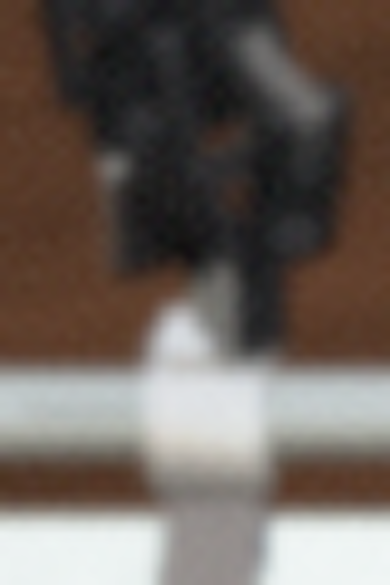

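The scene view shows the open pads straddling the turned bar, with the stem at (225,290). When released, the tool sprang back, so there was side stress in the grip. I'll recentre and grip again.

Request:
arm_command([
  {"delta_pos": [-0.005, 0.003, 0], "angular": [0, 0, 0], "jaw": 50},
  {"delta_pos": [-0.005, 0.003, 0], "angular": [0, 0, 0], "jaw": 50},
  {"delta_pos": [-0.005, 0.003, 0], "angular": [0, 0, 0], "jaw": 30},
  {"delta_pos": [-0.005, 0.003, 0], "angular": [0, 0, 0], "jaw": 30},
  {"delta_pos": [-0.005, 0.003, 0], "angular": [0, 0, 0], "jaw": 30},
  {"delta_pos": [-0.005, 0.003, 0], "angular": [0, 0, 0], "jaw": 30},
  {"delta_pos": [-0.005, 0.003, 0], "angular": [0, 0, 0], "jaw": 30},
], newtons=25)

```text
t: 9.6
position: [0.4992, -0.0896, 0.1977]
tool_rot: [-173.9, -4.2, -68.6]
contact_force: [-3.0, -1.4, 3.2]
opening: 0.419
grasp_force: 25.9
```

```bash
python3 - <<'E'
from h import *
st();avg(8);print(row(pose(.13,r=.0583,spin=.977)))
E
```

```text
t 9.6 [ 0.4992 -0.0896  0.1977] [-173.9   -4.2  -68.6] Ftool [ 0.4  3.  -3.5] Ttool [-1.58 -0.06 -0.02] open 35.8 grip 25.9 j [ 10.   6. -14.   3. -63.  11.]
Frot [-3.8 -3.3  4.1] Ftool [ 0.9  4.6 -4.6] T [-1.94   0.035 -0.021] sd 0.03 spin 0.9738937226128359 t 10.0
([-0.006, -0.005, -0.0], [0.001, -0.0, 0.001])
```

Request:
arm_command([
  {"delta_pos": [0, 0, 0.0005], "angular": [0, 0, 0.015], "jaw": 30},
  {"delta_pos": [0, 0, 0.001], "angular": [0, 0, 0.03], "jaw": 30},
  {"delta_pos": [0, 0, 0.001], "angular": [0, 0, 0.045], "jaw": 30},
])

```text
t: 10.3
position: [0.4991, -0.0896, 0.1973]
tool_rot: [-173.4, -3.3, -76.8]
contact_force: [-5.6, -2.8, 4.6]
opening: 0.419
grasp_force: 26.1
```

```bash
python3 - <<'E'
from h import *
st();avg(5)
E
```

```text
t 10.3 [ 0.4991 -0.0896  0.1973] [-173.4   -3.3  -76.8] Ftool [ 1.7  5.5 -5.1] Ttool [-2.238  0.388 -0.144] open 35.8 grip 26.1 j [ 10.   6. -14.   3. -63.   3.]
Frot [-4.1 -3.7  4.5] Ftool [ 1.8  4.8 -5. ] T [-2.207  0.375  0.035] sd 0.054 spin 1.1152653920243765 t 10.55
```

Request:
arm_command([
  {"delta_pos": [0, 0, 0.0005], "angular": [0, 0, 0.015], "jaw": 30},
  {"delta_pos": [0, 0, 0.001], "angular": [0, 0, 0.03], "jaw": 30},
  {"delta_pos": [0, 0, 0.001], "angular": [0, 0, 0.045], "jaw": 30},
])

```text
t: 10.85
position: [0.4989, -0.0896, 0.197]
tool_rot: [-173.1, -2.3, -84.9]
contact_force: [-6.0, -3.0, 3.4]
opening: 0.418
grasp_force: 26.2
```

```bash
python3 - <<'E'
from h import *
st();avg(5);print(row(pose(.13,r=.0583,spin=.977)))
E
```

```text
t 10.85 [ 0.4989 -0.0896  0.197 ] [-173.1   -2.3  -84.9] Ftool [ 2.6  5.7 -4.1] Ttool [-2.355  0.641 -0.083] open 35.7 grip 26.2 j [ 10.   6. -14.   3. -63.  -6.]
Frot [-5.  -3.5  5. ] Ftool [ 2.   5.2 -5.6] T [-2.36   0.673  0.034] sd 0.039 spin 1.2566370614359172 t 11.1
([-0.007, -0.004, -0.003], [0.001, -0.0, -0.089])
```

```bash
cat >> h.py <<'E'
def tz(n=12):
    s0=manip.sense(); z=[]
    for i in range(n+1):
        s=manip.sense(); R=Ro.from_euler("xyz",s["tool_rot"],degrees=True).inv(); z.append(R.apply(s["ft_torque"])[2])
        if i<n: manip.snapshot("top")
    print("moving %.3f relaxed %.3f +- %.3f"%(z[0],np.mean(z[3:]),np.std(z[3:])/np.sqrt(n-2)),"spin %.3f"%(-row(pose(.13))[1][2]*np.pi),"Frot",W([0,0,-P[2]],s["contact_force"]).round(1),"xyz",s["position"].round(4),"t",s["t"])
E
python3 -c "
from h import *
tz()"
```

```text
moving 0.074 relaxed 0.058 +- 0.009 spin 1.257 Frot [-5.9 -3.6  5.2] xyz [ 0.4989 -0.0897  0.1969] t 11.7
```

Request:
arm_command([
  {"delta_pos": [0, 0, 0.0005], "angular": [0, 0, 0.015], "jaw": 30},
  {"delta_pos": [0, 0, 0.001], "angular": [0, 0, 0.03], "jaw": 30},
  {"delta_pos": [0, 0, 0.001], "angular": [0, 0, 0.045], "jaw": 30},
])

```text
t: 12.0
position: [0.4987, -0.0897, 0.1966]
tool_rot: [-172.8, -1.3, -92.9]
contact_force: [-6.6, -2.5, 5.0]
opening: 0.415
grasp_force: 26.2
```

```bash
python3 -c "
from h import *
tz()"
```

```text
moving -0.106 relaxed 0.062 +- 0.012 spin 1.398 Frot [-5.5 -4.   4.5] xyz [ 0.4987 -0.0897  0.1966] t 12.6
```

Request:
arm_command([
  {"delta_pos": [0, 0, 0.0005], "angular": [0, 0, 0.015], "jaw": 30},
  {"delta_pos": [0, 0, 0.001], "angular": [0, 0, 0.03], "jaw": 30},
  {"delta_pos": [0, 0, 0.001], "angular": [0, 0, 0.045], "jaw": 30},
])

```text
t: 12.9
position: [0.4986, -0.0896, 0.1963]
tool_rot: [-172.7, -0.3, -100.9]
contact_force: [-7.0, -1.5, 6.4]
opening: 0.413
grasp_force: 26.3
```

```bash
python3 -c "
from h import *
tz()"
```

```text
moving -0.062 relaxed 0.064 +- 0.008 spin 1.539 Frot [-6.5 -3.   5.8] xyz [ 0.4986 -0.0896  0.1963] t 13.5
```

Request:
arm_command([
  {"delta_pos": [0, 0, 0.0005], "angular": [0, 0, 0.015], "jaw": 30},
  {"delta_pos": [0, 0, 0.001], "angular": [0, 0, 0.03], "jaw": 30},
  {"delta_pos": [0, 0, 0.001], "angular": [0, 0, 0.045], "jaw": 30},
])

```text
t: 13.8
position: [0.4985, -0.0896, 0.196]
tool_rot: [-172.8, 0.7, -109.0]
contact_force: [-8.4, -1.8, 6.5]
opening: 0.419
grasp_force: 26.4
```

```bash
python3 -c "
from h import *
tz()"
```

```text
moving -0.069 relaxed 0.020 +- 0.007 spin 1.681 Frot [-7.7 -3.8  6.2] xyz [ 0.4985 -0.0896  0.196 ] t 14.4
```

Request:
arm_command([
  {"delta_pos": [0, 0, 0.0005], "angular": [0, 0, 0.012], "jaw": 30},
  {"delta_pos": [0, 0, 0.001], "angular": [0, 0, 0.024], "jaw": 30},
  {"delta_pos": [0, 0, 0.001], "angular": [0, 0, 0.036], "jaw": 30},
])

```text
t: 14.7
position: [0.4984, -0.0896, 0.1959]
tool_rot: [-172.9, 1.5, -115.4]
contact_force: [-10.1, -1.9, 7.8]
opening: 0.413
grasp_force: 26.6
```

```bash
python3 -c "
from h import *
tz()"
```

```text
moving -0.139 relaxed -0.020 +- 0.005 spin 1.794 Frot [-9.  -3.9  7.7] xyz [ 0.4984 -0.0896  0.1959] t 15.3
```

Torque has begun to rise from about 1.5–1.6 rad, so the foot has met the flat. I'll release so the collar can square itself, then grip again.

Request:
arm_command([
  {"delta_pos": [0, 0, 0], "angular": [0, 0, 0], "jaw": 50},
  {"delta_pos": [0, 0, 0], "angular": [0, 0, 0], "jaw": 50},
  {"delta_pos": [0, 0, 0], "angular": [0, 0, 0], "jaw": 50},
  {"delta_pos": [0, 0, 0], "angular": [0, 0, 0], "jaw": 50},
])

```text
t: 15.7
position: [0.5001, -0.0891, 0.1957]
tool_rot: [-172.8, 1.6, -115.3]
contact_force: [0.0, 0.3, 0.2]
opening: 0.582
grasp_force: 0.0
```

```bash
python3 - <<'E'
from h import *
import cv2
st();tz(4);print(row(pose(.13,r=.0565,spin=1.794)))
ims=[]
for n,(x,y) in(("top",(326,213)),("scene",(307,192))):
    im=np.mean([manip.snapshot(n) for _ in range(4)],0)
    print(n); 
    if n=="top": print(im[y-8:y+8,x-6:x+6].mean(2).round().astype(int))
    else: print(im[y-15:y,x-4:x+4].mean(2).round().astype(int))
    u,v=proj(n,pose(.13)[0]).round().astype(int)
    ims.append(cv2.resize(im[v-25:v+25,u-18:u+42,::-1].astype(np.uint8),(390,325),interpolation=cv2.INTER_CUBIC))
cv2.imwrite("pics/g4.png",np.hstack(ims))
E
```

```text
t 15.7 [ 0.5001 -0.0891  0.1957] [-172.8    1.6 -115.3] Ftool [-0.3  0.1 -0.2] Ttool [-0.365  0.066 -0.022] open 49.7 grip 0.0 j [ 10.   7. -14.   3. -63. -36.]
moving -0.022 relaxed -0.016 +- 0.028 spin 1.794 Frot [-0.9  0.2  0.1] xyz [ 0.4998 -0.0893  0.1958] t 15.9
([-0.006, 0.001, -0.001], [0.0, -0.0, -0.0])
top
[[129 193 213 214 213 208 196 193 193 195 207 209]
 [140 203 212 212 211 205 197 195 190 183 207 208]
 [140 184 198 203 206 202 194 191 187 186 202 199]
 [156 173 177 176 179 187 184 171 163 158 165 160]
 [167 173 173 162 158 161 156 156 158 161 165 166]
 [149 153 155 157 160 163 165 167 170 172 175 179]
 [162 164 167 169 171 174 177 179 180 182 184 187]
 [173 176 179 179 181 183 185 187 188 189 190 192]
 [182 184 187 188 189 190 191 192 193 194 195 196]
 [189 190 191 193 194 194 196 197 198 199 200 200]
 [194 195 196 197 198 199 200 201 201 202 204 204]
 [198 199 200 201 202 203 204 205 207 207 208 208]
 [203 204 205 206 207 208 208 208 209 210 210 211]
 [208 208 209 209 210 210 211 211 211 212 213 213]
 [210 210 211 211 212 212 213 213 214 214 214 215]
 [212 213 213 214 214 214 214 215 215 215 216 216]]
scene
[[ 71  69  71  72  71  71  69  72]
 [ 71  71  73  74  74  73  71  70]
 [ 70  74  86  96  97  90  79  70]
 [ 71  83 113 139 142 124  95  73]
 [ 71  95 138 173 178 152 110  76]
 [ 69  94 141 177 183 157 112  74]
 [ 67  88 132 164 168 145 105  73]
 [ 66  86 125 158 161 140 102  72]
 [ 66  86 126 158 162 142 103  74]
 [ 67  90 133 166 170 151 113  81]
 [ 72 100 148 184 189 170 129  87]
 [ 84 114 164 201 208 186 143  98]
 [116 138 178 210 216 197 157 124]
 [162 171 196 216 218 207 182 164]
 [193 198 211 220 221 215 204 194]]
```

View pics/g4.png

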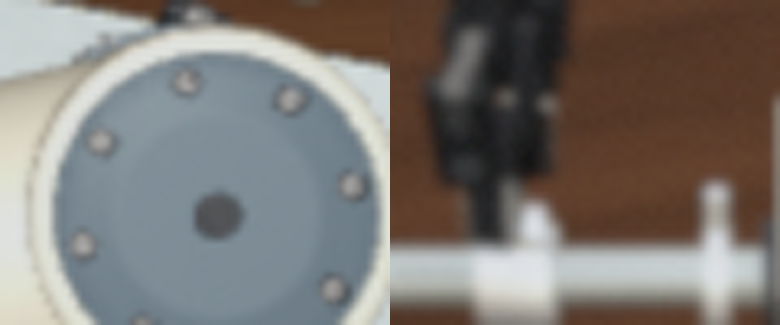

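The scene half shows the pads open around the bar and the tab tip still at the same row, so the shaft has not been dragged. I'll shift about 2 mm toward −x, where the bar wants to sit, and grip lightly.

Request:
arm_command([
  {"delta_pos": [0, 0.007, 0], "angular": [0, 0, 0], "jaw": 50},
  {"delta_pos": [0, 0.007, 0], "angular": [0, 0, 0], "jaw": 50},
  {"delta_pos": [0, 0.007, 0], "angular": [0, 0, 0], "jaw": 30},
  {"delta_pos": [0, 0.007, 0], "angular": [0, 0, 0], "jaw": 30},
  {"delta_pos": [0, 0.007, 0], "angular": [0, 0, 0], "jaw": 30},
  {"delta_pos": [0, 0.007, 0], "angular": [0, 0, 0], "jaw": 30},
  {"delta_pos": [0, 0.007, 0], "angular": [0, 0, 0], "jaw": 30},
], newtons=20)

```text
t: 17.0
position: [0.4979, -0.0885, 0.1958]
tool_rot: [-172.8, 1.6, -115.3]
contact_force: [-0.6, -0.6, 1.8]
opening: 0.416
grasp_force: 22.6
```

```bash
python3 -c "
from h import *
st();tz(6);print(row(pose(.13,r=.0565,spin=1.794)))"
```

```text
t 17.0 [ 0.4979 -0.0885  0.1958] [-172.8    1.6 -115.3] Ftool [ 0.8  0.1 -1.8] Ttool [-0.595  0.185 -0.008] open 35.6 grip 22.6 j [ 10.   6. -14.   3. -63. -36.]
moving -0.008 relaxed -0.019 +- 0.008 spin 1.794 Frot [-0.3 -0.1  2.2] xyz [ 0.4979 -0.0885  0.1957] t 17.3
([-0.006, -0.005, -0.0], [0.0, -0.0, -0.0])
```

Request:
arm_command([
  {"delta_pos": [0, 0, 0.0003], "angular": [0, 0, 0.01], "jaw": 30},
  {"delta_pos": [0, 0, 0.0006], "angular": [0, 0, 0.02], "jaw": 30},
  {"delta_pos": [0, 0, 0.0009], "angular": [0, 0, 0.03], "jaw": 30},
], newtons=30)

```text
t: 17.6
position: [0.4979, -0.0885, 0.1957]
tool_rot: [-173.0, 2.3, -120.7]
contact_force: [-2.5, 0.7, 4.8]
opening: 0.414
grasp_force: 30.5
```

```bash
python3 -c "
from h import *
tz(10);print(row(pose(.13,r=.0565,spin=1.794)))"
```

```text
moving -0.173 relaxed -0.053 +- 0.010 spin 1.888 Frot [-2.2 -0.1  5.4] xyz [ 0.4979 -0.0885  0.1956] t 18.1
([-0.007, -0.005, -0.0], [0.0, -0.0, -0.03])
```

Request:
arm_command([
  {"delta_pos": [0, 0, 0.0003], "angular": [0, 0, 0.008], "jaw": 30},
  {"delta_pos": [0, 0, 0.0006], "angular": [0, 0, 0.016], "jaw": 30},
  {"delta_pos": [0, 0, 0.0009], "angular": [0, 0, 0.024], "jaw": 30},
])

```text
t: 18.4
position: [0.4979, -0.0885, 0.1955]
tool_rot: [-173.1, 2.8, -124.9]
contact_force: [-2.3, 0.8, 6.7]
opening: 0.413
grasp_force: 30.7
```

```bash
python3 -c "
from h import *
tz(10);print(row(pose(.13,r=.0565,spin=1.794)))"
```

```text
moving -0.153 relaxed -0.106 +- 0.009 spin 1.963 Frot [-3.2  0.8  6.2] xyz [ 0.498  -0.0885  0.1955] t 18.9
([-0.007, -0.004, -0.001], [0.0, -0.0, -0.054])
```

The torque now puts it about 0.35–0.45 rad past touch, within the window. Let go and retreat.

Request:
arm_command([
  {"delta_pos": [0, 0, 0], "angular": [0, 0, 0], "jaw": 52},
  {"delta_pos": [0, 0, 0], "angular": [0, 0, 0], "jaw": 52},
  {"delta_pos": [0, 0, 0], "angular": [0, 0, 0], "jaw": 52},
  {"delta_pos": [0, 0, 0], "angular": [0, 0, 0], "jaw": 52},
  {"delta_pos": [0, 0, -0.05], "angular": [0, 0, 0], "jaw": 52},
  {"delta_pos": [0, 0, -0.15], "angular": [0, 0, 0], "jaw": 52},
  {"delta_pos": [0, 0, -0.3], "angular": [0, 0, 0], "jaw": 52},
  {"delta_pos": [-0.2, 0.5, -0.4], "angular": [0, 0, 0], "jaw": 52},
  {"delta_pos": [-0.2, 0.5, -0.4], "angular": [0, 0, 0], "jaw": 52},
  {"delta_pos": [-0.2, 0.5, -0.4], "angular": [0, 0, 0], "jaw": 52},
  {"delta_pos": [-0.2, 0.5, -0.4], "angular": [0, 0, 0], "jaw": 52},
  {"delta_pos": [-0.2, 0.5, -0.4], "angular": [0, 0, 0], "jaw": 52},
])

```text
t: 20.1
position: [0.3948, 0.0517, 0.2997]
tool_rot: [-173.1, 2.9, -124.7]
contact_force: [0.3, -0.5, 0.7]
opening: 0.605
grasp_force: 0.0
```

```bash
python3 - <<'E'
from h import *
import cv2
st(); o=[]
for n in("top","scene"):
    im=manip.snapshot(n); cv2.imwrite(f"pics/{n}9.png",im[:,:,::-1])
    y,x,h,w=(185,310,55,70) if n=="top" else (155,255,55,70)
    o.append(cv2.resize(im[y:y+h,x:x+w,::-1],(395,310),interpolation=cv2.INTER_CUBIC))
    # tab change and dark bar centroid
    g=im[y:y+h,x:x+w].astype(float).mean(2); m=(g<55)
    v,u=np.nonzero(m); print(n,"dark",m.sum(),u.mean()+x,v.mean()+y,"pred",[proj(n,W(P,rad(a,.056,-.0017))).round(1) for a in(.1,.13,.16,.2)])
    a=cv2.imread(f"pics/{n}0.png").astype(float).mean(2)
    sl=(slice(198,228),slice(320,332)) if n=="top" else (slice(177,192),slice(301,313))
    print("tab diff",np.abs(im.astype(float).mean(2)[sl]-a[sl]).mean())
cv2.imwrite("pics/f.png",np.hstack(o))
E
```

```text
t 20.1 [0.3948 0.0517 0.2997] [-173.1    2.9 -124.7] Ftool [ 0.2 -0.6 -0.7] Ttool [-0.27   0.133  0.059] open 51.7 grip 0.0 j [ 35.  -9. -14.   6. -79. -71.]
top dark 0 nan nan pred [array([357.3, 218.3]), array([357.2, 218.9]), array([357.1, 219.5]), array([356.9, 220.4])]
tab diff 4.06851851851852
scene dark 78 276.0769230769231 176.1153846153846 pred [array([274.8, 178.3]), array([274.8, 177.9]), array([274.9, 177.6]), array([274.9, 177.2])]
tab diff 1.5555555555555562<stdin>:10: RuntimeWarning: Mean of empty slice.
  ret = ret.dtype.type(ret / rcount)
```

View pics/f.png

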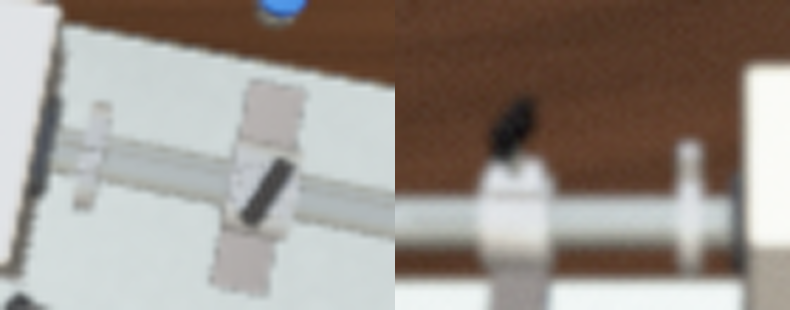

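The final view shows the bar free, centred over the collar at (357.3,218.4) in the top image and turned about 112°. I'll check numerically whether the tab shifted.

```bash
python3 - <<'E'
import cv2,numpy as np
for n,(x,y,w,h) in {"top":(321,199,10,24),"scene":(300,176,14,30)}.items():
    a,b=[cv2.imread(f"pics/{n}{k}.png").astype(np.float32).mean(2) for k in(0,9)]
    U=8; A=cv2.resize(a,None,fx=U,fy=U,interpolation=cv2.INTER_CUBIC);B=cv2.resize(b,None,fx=U,fy=U,interpolation=cv2.INTER_CUBIC)
    for nm,(yy,hh) in {"all":(y,h),"tab":((209,9) if n=="top" else (177,10))}.items():
        t=A[yy*U:(yy+hh)*U,x*U:(x+w)*U]; p=16
        m=cv2.matchTemplate(B[yy*U-p:(yy+hh)*U+p,x*U-p:(x+w)*U+p],t,cv2.TM_CCOEFF_NORMED)
        _,v,_,l=cv2.minMaxLoc(m); print(n,nm,round(v,3),(np.array(l)-p)/U,"px")
    if n=="top": print((b-a)[200:222,320:332].round().astype(int))
E
```

```text
top all 1.0 [0. 0.] px
top tab 0.999 [0. 0.] px
[[-4 -4 -4 -4 -5 -4 -4 -4 -4 -4 -4 -4]
 [-4 -5 -4 -4 -4 -4 -4 -4 -4 -5 -5 -4]
 [-3 -4 -5 -4 -4 -4 -4 -4 -5 -4 -4 -4]
 [-3 -3 -4 -4 -4 -4 -4 -4 -4 -4 -5 -5]
 [-5 -4 -4 -4 -3 -4 -4 -4 -4 -4 -4 -4]
 [-5 -4 -4 -4 -4 -4 -5 -4 -4 -4 -4 -4]
 [-3 -4 -4 -4 -5 -4 -4 -4 -4 -3 -4 -4]
 [-5 -5 -5 -4 -4 -4 -3 -4 -5 -4 -4 -3]
 [-4 -4 -4 -4 -4 -4 -4 -4 -4 -4 -4 -4]
 [-4 -4 -3 -4 -4 -4 -4 -4 -4 -4 -4 -4]
 [-3 -4 -5 -4 -5 -4 -4 -5 -3 -5 -4 -4]
 [-5 -5 -5 -4 -4 -3 -4 -4 -3 -4 -4 -3]
 [-4 -4 -4 -4 -4 -4 -4 -4 -4 -4 -3 -4]
 [-5 -4 -4 -4 -4 -4 -4 -4 -4 -4 -3 -4]
 [-3 -4 -4 -5 -4 -5 -4 -4 -4 -5 -4 -4]
 [-4 -4 -4 -4 -3 -4 -4 -4 -4 -4 -4 -4]
 [-4 -4 -4 -4 -4 -4 -5 -4 -4 -4 -4 -4]
 [-4 -4 -4 -4 -4 -4 -5 -5 -3 -4 -4 -4]
 [-4 -4 -5 -4 -4 -4 -4 -4 -4 -4 -4 -5]
 [-4 -4 -4 -4 -4 -4 -5 -4 -4 -4 -4 -4]
 [-4 -5 -4 -4 -5 -2 -4 -4 -4 -4 -4 -4]
 [-4 -4 -4 -3 -4 -4 -5 -4 -4 -4 -4 -5]]
scene all 1.0 [0. 0.] px
scene tab 0.999 [0. 0.] px
```

The tab has not moved, only the brightness differs uniformly. Handing in.

```bash
python3 -c "
from workcell import manip
print(manip.hand_in())"
```

```text
the job is handed in; nothing more can be done
None
```

I squared the collar over the flat, tightened the thumbscrew an estimated 20–26° past first touch (from the torque rise, so approximate), let go with no visible shift of the shaft's pointer tab, and handed the job in at about 20 s; no verdict came back.

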